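Draw the sprung card follower back to the marker and keep it there

TASK

I want to load new cards into the card feeder. Take the yellow carton out of the feeder's tray and set it down gently on the desk top, clear of the feeder, let go of it, then pull the blue spring-loaded follower back by its upright tab until its black pointer lines up with the red marker on the scale, and keep holding it there: it springs back if released, so finish while still holding it on the mark. Do not shift the red marker, and leave everything else on the desk where it is.

Things in the scene. Friction and masses are not known exactly. Their poses are not given: they have to be found in the camera images.
- feeder: Fixed card feeder: grey tray 210 (x) x 112 mm (y), white scale rail 26 mm wide along its -y side. Origin: centre of underside, on the desk; +x to the far stop, follower is pulled to -x. Floor 6 mm high, side rails 12 mm, channel 98 mm wide; far stop 44 mm high, inner face x = +104 mm (drum behind to x = +139); rear wall 20 mm high, inner face x = -95 mm.
- follower: Blue sprung plate sliding along feeder x; rests at x = +65 mm, travels 135 mm to -x. Axes as the feeder's, origin at desk height. Plate 12 (x) x 94 mm (y), top 35 mm above the desk; its upright tab, 12 (x) x 36 mm (y), ends 68 mm above the desk. Spring pulls to +x: about 5 N at rest, plus 0.6 N per 10 mm (12 N at 120 mm); no latch.
- handle (a point): Centre of the follower's upright tab at the height to grip, 52 mm above the desk; the 12 mm thickness lies along the feeder's x. At rest there are 33 mm free between tab and far stop.
- pointer (a point): Top of the follower's small black pointer (a bar 3 mm wide in x), at the follower's x, over the scale rail, 18 mm above the desk, 70 mm to the feeder's -y of its middle.
- mark (a point): Top centre of the small red marker (5 mm wide in x, 18 mm in y, 12 mm tall) that sits on the scale rail at feeder y = -81 mm, 22 mm above the desk; it has been set 85 to 118 mm from the follower's rest position towards -x and is stiff to move.
- carton_centre (a point): Centre (half-way up) of the yellow staple carton, 40 mm (its x) by 78 mm (its y) by 30 mm high, about 0.11 kg, lying flat in the tray between the follower and the rear wall, long side roughly along the feeder's x. Centre 21 mm above the desk while in the tray, 15 mm when lying flat on the desk. Grasp it across the 40 mm.
- carton: The same yellow carton; origin at the centre of its underside, z up.
- card_pack_a: Banded pack of cards, 57 x 91 x 20 mm, at the left edge of the desk; to be left alone. Origin: centre of its underside.
- card_pack_b: Banded pack of cards, 57 x 91 x 25 mm, at the left edge of the desk, further away; to be left alone. Origin: centre of its underside.
- wooden_stamp: Stamp with brown wooden handle, 27 x 48 x 66 mm, upright at the right; to be left alone. Origin: centre of its underside.
- ink: Small white ink bottle with violet cap, 33 mm across, 82 mm high, at the right; to be left alone. Origin: centre of its underside.
Mind the look-alikes: they are no part of the job. Of the things that look like the carton, the smallest one is meant.

How it is judged:
On the way, in this order (a step that is already met when the one before it is completed fails the run):
1. the carton is lifted out of the tray in the gripper (height (world z) of carton_centre above 0.045 m and contact force between the fingers and carton above 0.3 N), for 0.1 s.
2. the carton lies on the desk clear of the feeder, let go and at rest (height (world z) of carton_centre between 0.01 and 0.045 m and (y of carton_centre in the frame of feeder above 0.078 m or y of carton_centre in the frame of feeder below -0.108 m or x of carton_centre in the frame of feeder above 0.16 m or x of carton_centre in the frame of feeder below -0.125 m) and contact force between carton and feeder below 0.1 N and contact force between each of the fingers, the arm and carton below 0.1 N and linear speed of carton below 0.02 m/s), for 0.2 s.
3. the follower's pointer is held at the red marker (x of pointer in the frame of mark between -0.006 and 0.006 m and linear speed of follower below 0.01 m/s and contact force between the fingers and follower above 2 N and contact force between carton and follower below 0.1 N), for 0.5 s.
At the end, for the whole second after the job is handed in: Pointer within 6 mm of the red marker along the slide, follower still (under 10 mm/s) and held by the fingers (over 2 N), the carton not pressing on it; carton at rest on the desk (centre below 45 mm), clear of the feeder and its scale, untouched by the robot (all of step 2 and all of step 3); the arm keeps its last pose, push and grip.
It fails at once if the carton is let go in the air (its centre more than 55 mm above the desk) (height (world z) of carton_centre above 0.055 m and contact force between the fingers and carton below 0.01 N).
It fails at once if the red marker is shifted by more than 4 mm (distance of mark from where it was at the start of the episode above 0.004 m).
It fails at once if another thing on the desk is shifted by more than 30 mm (distance of any of card_pack_a, card_pack_b, wooden_stamp, ink from where it was at the start of the episode above 0.03 m).
It also fails if it takes over 48 s, if anything falls off the work surface, if the arm or the gripper's body presses on something with over 40 N, if the wrist force passes 120 N, or if a joint passes its speed limit or range.

ROBOT

A 6-joint arm with a two-finger parallel gripper is mounted at the origin on the work surface; the furniture and walls round the work are solid. World frame = base frame: x ahead of the robot, y to its left, z up, the work surface at z = 0. Lengths are in m, angles in rad, forces in N, time in s.
With the tool pointing down it reaches from about 0.375 to 0.9 m from the base axis. Payload 3.1 kg.
Tool frame: the origin (TCP) lies midway between the tips of the shut fingers; the grasp point (between the pads) lies 19 mm behind it; z points along the fingers, y is the direction in which the jaws open and shut (so a half turn about z gives the same grasp; the last joint's range is limited). The gripper opens to 85 mm and grips with 20 to 120 N. Pads are 22 mm wide; open, the fingers measure 114 mm over their backs; the gripper's body (76 mm by 85 mm) begins 54 mm behind the grasp point. The pads swing forward as they close: fully open they stand 13 mm farther back than shut.
Start: joints at [1.002, 0.527, 1.433, -0, 1.181, -0.178], TCP at [0.237, 0.578, 0.231] pointing down, gripper open.
Joint ranges: [-3.08, 3.08], [-0.75, 2.2], [0.22, 2.44], [-1.43, 4.57], [0, 2.65], [-2.85, 2.85]. Speed limits (rad/s): [2.79, 2.79, 3.14, 3.14, 3.14, 3.14].

INTERFACE

Orientations are given as a unit quaternion [x, y, z, w].
In Python, from station import manip gives the robot as it stands.
- The arm moves only by the tool servo_tool, never from a script. Its argument "increments" is a list of rows, each an object with "hand": the closure, from 0 (fully open) to 1 (shut); "travel": the shift along the tool's x, y, z in mm, a list of three; "yaw": the turn about the tool's z in degrees. A call has 1 to 20 rows; each row shifts and turns the commanded pose from where the row before left it, along the tool's axes as they then stand; what a row does not reach is not made up. A row lasts 1/10 s, in which the tool goes at most 50 mm and 8.59 degrees, less where a joint would pass 70% of its speed; a pose out of reach is approached as far as the arm can. A call with a gripper value outside its range is refused whole. The fingers move at their own pace and stop on an object; "newtons" is the grip in N (left out, the last holds). Time passes only in rows, so rows that do not move let the fingers close. It gives the time, the measured TCP pose, the force and the opening at its end, in the units of the state.
- manip.sense(): the state, without advancing time (a new reading comes with each control period).
- manip.snapshot(name): name is "side" or "top"; returns a dict with "pixels" (400x640x3 uint8, blue, green, red), "fx", "fy", "cx", "cy" (pixels), "R" (3x3) and "t" (3): a world point X has camera coordinates R X + t. Camera axes: x right, y down, z forward; pixel columns grow to the right and rows downward; lengths in m; the calibration is good to about 2 mm. A picture is of the moment at which its call begins. There is no depth.
- manip.sign_off(): hands the job in, once; it reports no verdict.
The state is a dict: "t": time; "q": joint angles; "qd": joint speeds; "tau": joint torques, N m; "tcp_pos": TCP position; "tool_rot": TCP orientation; "force": force on the tool from outside, world axes, zero at the start; "ft_torque": the same for the moment, N m; "finger_gap": opening from 0.0 (shut) to 1.0 (fully open).
Only numpy, scipy, OpenCV 4.12 (cv2) and the standard library are available. Lean on these libraries where they do the work, as an engineer would, in place of code of your own. Each camera call takes 0.05 s, during which the arm holds its last target.

## Working session

There is one attempt and no reset: what is moved stays moved. The work goes in short steps, Python scripts to look and compute and a tool call to move; the robot and the scene stay as the last step left them, time stands still between calls to the robot, and variables do not carry over. Pictures are saved under pics/ and viewed, and the job is handed in when it is done.

Besides the shell and the picture viewer there is one more tool, called after "Request:" as name([rows], argument=value, ...), one row to a line, values as JSON. servo_tool: Moves the arm, as the interface text tells. Its arguments: {"type":"object","properties":{"increments":{"type":"array","items":{"type":"object","properties":{"hand":{"type":"number"},"travel":{"type":"array","items":{"type":"number"}},"yaw":{"type":"number"}}}},"newtons":{"type":"number"}},"required":["increments"]}

```bash
mkdir -p pics; ls
python3 - <<'E'
from station import manip
import cv2,numpy as np
s=manip.sense();print(s)
for n in("top","side"):
    d=manip.snapshot(n);cv2.imwrite(f"pics/{n}0.png",d["pixels"]);print(n,d["fx"],d["fy"],d["cx"],d["cy"],np.array(d["R"]).round(3).tolist(),d["t"])
E
```

```text
pics
{'t': 0.0, 'q': array([ 1.00251588e+00,  5.28467656e-01,  1.43392499e+00,  2.76662910e-05,
        1.18138345e+00, -1.78504228e-01]), 'qd': array([-1.85417052e-03,  1.79743354e-03,  6.85268067e-06, -2.99225491e-04,
       -7.13143686e-04, -6.59286903e-05]), 'tau': array([ 1.13220543e-03, -4.42363966e+01, -1.78023523e+01, -1.49911116e-04,
        8.30896577e-03,  8.66775025e-06]), 'tcp_pos': array([0.23706139, 0.57751577, 0.23032548]), 'tool_rot': array([ 1.93661814e-01,  9.81067740e-01, -1.01183209e-03, -4.10144845e-04]), 'force': array([-0.10287204,  0.08213417,  0.14052748]), 'ft_torque': array([-0.01577159,  0.05997252,  0.03120463]), 'finger_gap': 0.9996954990029991}
top 492.0216129362789 492.0216129362789 317.9944114989225 194.6139679721189 [[0.009, -1.0, -0.001], [-0.978, -0.009, -0.207], [0.207, 0.002, -0.978]] [-0.02521209  0.50577356  1.37226255]
side 456.8978035310631 456.8978035310631 330.541372437642 198.21156540472165 [[-0.602, 0.798, -0.014], [0.623, 0.459, -0.633], [-0.499, -0.39, -0.774]] [ 0.31562528 -0.25677024  1.38942666]
```

View pics/top0.png

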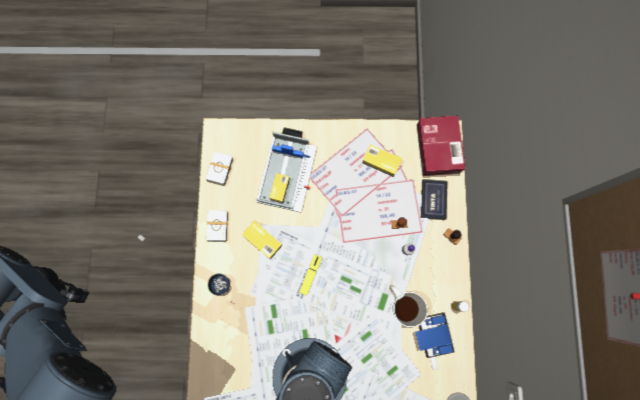

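View pics/side0.png

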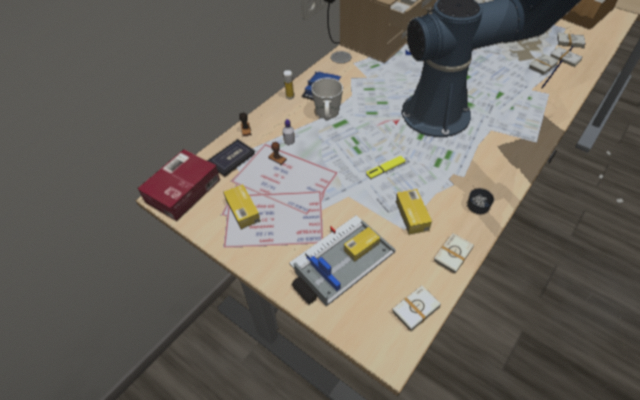

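The top view shows four yellow things: the carton in the tray at (280,187), larger cartons at (262,238) and (382,160), and a marker pen at (311,277). I choose the one at (280,187), which is the smallest carton and the one lying in the tray. Next I check it in a close crop.

```bash
cat > h.py <<'E'
from station import manip
import cv2,numpy as np
def ray(d,u,v,z):
    R=np.array(d["R"]);t=np.array(d["t"]).ravel()
    c=-R.T@t; r=R.T@np.array([(u-d["cx"])/d["fx"],(v-d["cy"])/d["fy"],1.])
    return c+r*(z-c[2])/r[2]
def proj(d,X):
    p=np.array(d["R"])@np.array(X)+np.array(d["t"]).ravel()
    return d["fx"]*p[0]/p[2]+d["cx"],d["fy"]*p[1]/p[2]+d["cy"]
def crop(d,x0,y0,x1,y1,k,name):
    cv2.imwrite(name,cv2.resize(d["pixels"][y0:y1,x0:x1],None,fx=k,fy=k,interpolation=cv2.INTER_CUBIC))
def blobs(d,lo,hi,amin=3,box=None):
    h=cv2.cvtColor(d["pixels"],cv2.COLOR_BGR2HSV);m=cv2.inRange(h,lo,hi)
    if box: 
        mm=np.zeros_like(m);x0,y0,x1,y1=box;mm[y0:y1,x0:x1]=m[y0:y1,x0:x1];m=mm
    c,_=cv2.findContours(m,cv2.RETR_EXTERNAL,cv2.CHAIN_APPROX_NONE)
    n,l,st,ce=cv2.connectedComponentsWithStats(m)
    out=[]
    for i in range(1,n):
        if st[i,4]>=amin:
            ys,xs=np.where(l==i);out.append((st[i,4],ce[i].round(2),cv2.minAreaRect(np.c_[xs,ys].astype(np.float32))))
    return out
E
python3 - <<'E'
from h import *
T=manip.snapshot("top");S=manip.snapshot("side")
crop(T,245,115,325,220,5.5,"pics/t1.png");crop(S,280,205,410,310,6,"pics/s1.png")
for n,d,b in(("T",T,(250,120,330,215)),("S",S,(280,210,400,310))):
    print(n,"yellow",blobs(d,(20,120,100),(35,255,255),20,b))
    print(n,"red",blobs(d,(0,120,80),(8,255,255),2,b),blobs(d,(170,120,80),(180,255,255),2,b))
    print(n,"blue",blobs(d,(100,150,60),(125,255,255),8,b))
E
```

```text
T yellow [(np.int32(237), array([279.11, 188.78]), ((279.16033935546875, 187.6886749267578), (13.0492525100708, 25.68642234802246), 15.945395469665527))]
T red [(np.int32(7), array([307.57, 186.86]), ((307.5, 187.00001525878906), (2.1213202476501465, 2.1213202476501465), 45.0))] []
T blue [(np.int32(166), array([287.22, 150.31]), ((287.9117736816406, 149.64707946777344), (30.26180076599121, 7.375635623931885), 12.528807640075684))]
S yellow [(np.int32(443), array([362.8, 241.7]), ((361.8200378417969, 241.760009765625), (17.0, 32.79999923706055), 53.13010025024414))]
S red [(np.int32(11), array([332.36, 229.27]), ((332.25, 229.25), (4.949747085571289, 1.4142134189605713), 45.0))] []
S blue [(np.int32(112), array([319.85, 262.56]), ((320.0091857910156, 262.3027648925781), (21.072179794311523, 8.812002182006836), 16.699241638183594)), (np.int32(72), array([333.03, 280.1 ]), ((333.0000305175781, 280.0000305175781), (15.55634880065918, 4.242640495300293), 45.0))]
```

View pics/t1.png

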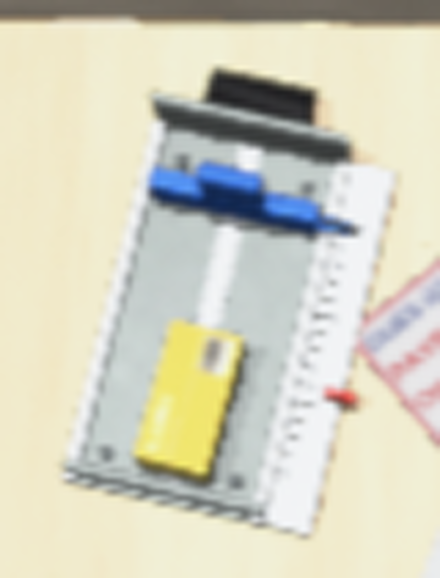

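View pics/s1.png

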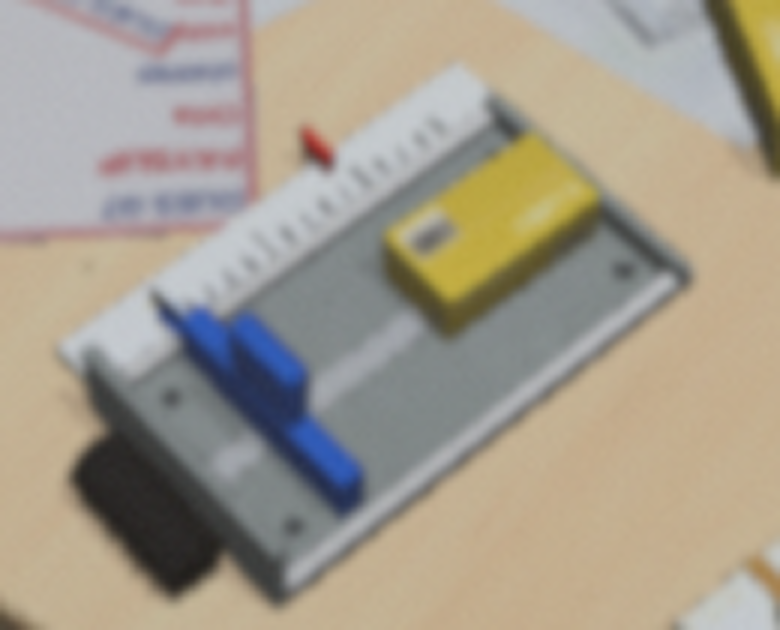

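The crops confirm the choice: the small yellow carton is in the tray at top (279,188), in front of the blue follower. The red marker is at top (307.5,187) and side (332,229), and the follower tab is near top (287,147).

Run:
```python
from h import *
T=manip.snapshot("top");S=manip.snapshot("side")
f=lambda u,v,z:ray(T,(u+.5)/5.5-.5+245,(v+.5)/5.5-.5+115,z)
g=lambda u,v,z:ray(S,(u+.5)/6-.5+280,(v+.5)/6-.5+205,z)
a=f(397,172,.01);b=f(308,534,.01);print("T rail",a,b,np.linalg.norm(a-b),np.degrees(np.arctan2((a-b)[1],(a-b)[0])))
a2=g(60,350,.01);b2=g(460,65,.01);print("S rail",a2,b2,np.linalg.norm(a2-b2),np.degrees(np.arctan2((a2-b2)[1],(a2-b2)[0])))
th=np.arctan2((a-b)[1]+(a2-b2)[1],(a-b)[0]+(a2-b2)[0]);print("th",np.degrees(th))
ex=np.array([np.cos(th),np.sin(th),0]);ey=np.array([-ex[1],ex[0],0])
O1=(a+b)/2+ey*.082; O2=(a2+b2)/2+ey*.082;print("O",O1,O2)
O=(O1+O2)/2;
O[2]=0
def F(p):p=p-O;return (np.array([p@ex,p@ey])*1000).round(1)
print("rail len mids",F(a),F(b),F(a2),F(b2))
print("rearwall",F(f(66,470,.02)),F(f(268,525,.02)),"S",F(g(690,275,.02)))
print("stop top corners",F(f(155,93,.044)),F(f(350,140,.044)))
print("tab top T",F(f(203,167,.068)),F(f(263,178,.068)))
print("tab top S ",F(g(237,318,.068)),F(g(303,378,.068)))
print("pointer T",F(f(355,230,.018)),"S",F(g(158,297,.018)))
print("mark T",F(ray(T,307.5,187,.020)),"S",F(ray(S,332.3,229.3,.018)))
c=[(178,320),(243,343),(210,478),(135,462)]
P=[f(*q,.036) for q in c];print("carton T",[F(p) for p in P],F(sum(P)/4),sum(P)/4)
c=[(530,133),(602,193),(452,290),(385,238)]
P=[g(*q,.036) for q in c];print("carton S",[F(p) for p in P],F(sum(P)/4),sum(P)/4)
for n,d,b in(("T",T,(200,110,470,330)),("S",S,(150,90,520,350))):
  print(n,[(x[0],x[1]) for x in blobs(d,(20,120,100),(35,255,255),60,b)])
np.save("fr.npy",np.array([O,ex,ey]))
```

```text
T rail [ 0.66688394 -0.01556629  0.01      ] [0.46286186 0.03047382 0.01      ] 0.2091523319032949 -12.716501726187927
S rail [ 0.66826407 -0.00929399  0.01      ] [0.46488761 0.03544976 0.01      ] 0.20824021104836915 -12.407668047166974
th -12.56242233199855
O [0.58270816 0.08749065 0.01      ] [0.5844111  0.09311477 0.01      ]
rail len mids [104.4 -85.2] [-104.8  -84.6] [104.3 -78.8] [-103.9  -79.4]
rearwall [-101.9   49.5] [-106.5  -63.4] S [-96.9  59.1]
stop top corners [107.8  50.8] [105.8 -58.8]
tab top T [65.9 11.7] [ 67.2 -20.9]
tab top S  [ 65.4 -16.3] [63.5 18.4]
pointer T [ 64.3 -70.9] S [ 63.9 -68.6]
mark T [-29.3 -88. ] S [-27.8 -81.9]
carton T [array([-11.2,   8.8]), array([-15.7, -28.3]), array([-91.4, -28.8]), array([-92. ,  12.1])] [-52.6  -9.1] [0.53025035 0.09290155 0.036     ]
carton S [array([-88.1, -22.4]), array([-89.5,  16.7]), array([-15.8,  11.3]), array([-12.2, -22.8])] [-51.4  -4.3] [0.53245517 0.09728566 0.036     ]
T [(np.int32(454), array([382.84, 160.57])), (np.int32(237), array([279.14, 188.84])), (np.int32(464), array([260.8 , 238.74])), (np.int32(285), array([309.91, 275.14]))]
S [(np.int32(269), array([385.22, 166.63])), (np.int32(612), array([240.37, 202.58])), (np.int32(679), array([414.16, 210.66])), (np.int32(440), array([362.79, 241.67]))]
```

Run:
```python
from h import *
O,ex,ey=np.load("fr.npy")
T=manip.snapshot("top");S=manip.snapshot("side")
def F(p):p=p-O;return (np.array([p@ex,p@ey])*1000).round(1)
for n,u,v,z in(("packb R corner",232,158,.02),("packb low R",226,184,.02),("packa R",228,210,.02),("packa R low",228,241,.02),("bigyellow top",252,222,.03),("bigy left",244,231,.03)):
    print(n,F(ray(T,u,v,z)))
for y in(90,100,110,120):
    p=O+ex*.0+ey*y/1000; print(y,p,proj(T,p),proj(S,p))
crop(T,200,115,290,260,4,"pics/t2.png")
```

```text
packb R corner [  6.4 154.1]
packb low R [-75.3 150.5]
packa R [-149.9  124. ]
packa R low [-238.2  100. ]
bigyellow top [-169.6   44.5]
bigy left [-200.4   60.4]
90 [0.60313491 0.17814808 0.        ] (np.float64(252.93068473131143), np.float64(166.39787838606512)) (np.float64(373.0251525661086), np.float64(288.2358344052841))
100 [0.60530994 0.18790867 0.        ] (np.float64(249.7512042261447), np.float64(165.68018103177963)) (np.float64(376.1515921633729), np.float64(291.29996429128414))
110 [0.60748497 0.19766927 0.        ] (np.float64(246.57372952255474), np.float64(164.96293644280675)) (np.float64(379.30834151842606), np.float64(294.3937998638291))
120 [0.60966    0.20742987 0.        ] (np.float64(243.3982587230753), np.float64(164.2461441908355)) (np.float64(382.49584354223583), np.float64(297.5177752067039))
```

View pics/t2.png

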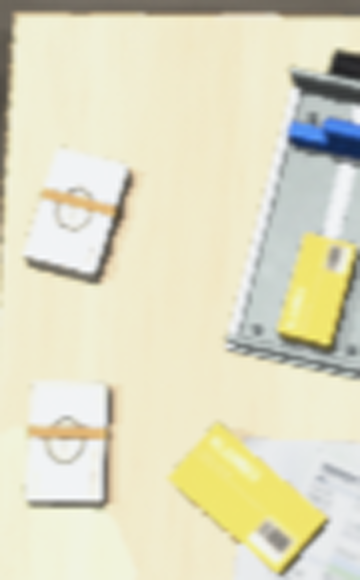

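```bash
cat >> h.py <<'E'
def plan(target,jaw_deg):
    """yaw (deg) needed then travel (mm) in tool axes after the yaw"""
    from scipy.spatial.transform import Rotation as Ro
    s=manip.sense();R=Ro.from_quat(s["tool_rot"]);M=R.as_matrix()
    cur=np.degrees(np.arctan2(M[1,1],M[0,1]))
    d=(jaw_deg-cur+180)%360-180
    out=[]
    for dd in(d,d-180 if d>0 else d+180):
        M2=(Ro.from_euler('z',np.radians(dd))*R).as_matrix()
        out.append((round(-dd,1),(M2.T@(np.array(target)-s["tcp_pos"])*1000).round(1).tolist()))
    print("jaw now",cur.round(2),"tcp",s["tcp_pos"].round(4),"gap",round(s["finger_gap"],3),"F",s["force"].round(2),"t",s["t"],"q6",s["q"][5]); print("yaw,travel options",out)
E
python3 -c "
from h import *
plan([.5313,.0955,.10],76)"
```

```text
jaw now 67.67 tcp [0.2374 0.578  0.2312] gap 0.998 F [ 0.48 -0.38  0.09] t 0.4 q6 -0.17848081910338315
yaw,travel options [(np.float64(-8.3), [-401.9, -397.1, 131.3]), (np.float64(171.7), [401.9, 397.1, 131.1])]
```

Request:
servo_tool([
  {"hand":0.3,"travel":[0,0,0],"yaw":-8.3},
  {"hand":0.3,"travel":[-31,-30.5,4],"yaw":0},
  {"hand":0.3,"travel":[-31,-30.5,4],"yaw":0},
  {"hand":0.3,"travel":[-31,-30.5,4],"yaw":0},
  {"hand":0.3,"travel":[-31,-30.5,4],"yaw":0},
  {"hand":0.3,"travel":[-31,-30.5,4],"yaw":0},
  {"hand":0.3,"travel":[-31,-30.5,4],"yaw":0},
  {"hand":0.3,"travel":[-31,-30.5,10],"yaw":0},
  {"hand":0.3,"travel":[-31,-30.5,16],"yaw":0},
  {"hand":0.3,"travel":[-31,-30.5,16],"yaw":0},
  {"hand":0.3,"travel":[-31,-30.5,16],"yaw":0},
  {"hand":0.3,"travel":[-31,-30.5,16],"yaw":0},
  {"hand":0.3,"travel":[-31,-30.5,16],"yaw":0},
  {"hand":0.3,"travel":[-30,-31,15],"yaw":0},
  {"hand":0.3,"travel":[0,0,0],"yaw":0},
  {"hand":0.3,"travel":[0,0,0],"yaw":0},
], newtons=30)

```text
t: 2.0
tcp_pos: [0.5314, 0.0945, 0.1019]
tool_rot: [0.124, 0.992, 0.0, -0.001]
force: [-0.6, 0.4, -1.0]
finger_gap: 0.699
```

Run:
```python
from h import *
plan([.5313,.0955,.008],76)
T=manip.snapshot("top");S=manip.snapshot("side")
crop(T,240,115,340,225,5,"pics/t3.png");crop(S,280,165,410,310,4,"pics/s3.png")
```

```text
jaw now 75.81 tcp [0.5314 0.0945 0.1019] gap 0.699 F [-0.62  0.44 -1.  ] t 2.0 q6 -1.3546643380848138
yaw,travel options [(np.float64(-0.2), [0.2, 0.9, 93.9]), (np.float64(179.8), [-0.4, -0.9, 93.9])]
```

View pics/t3.png

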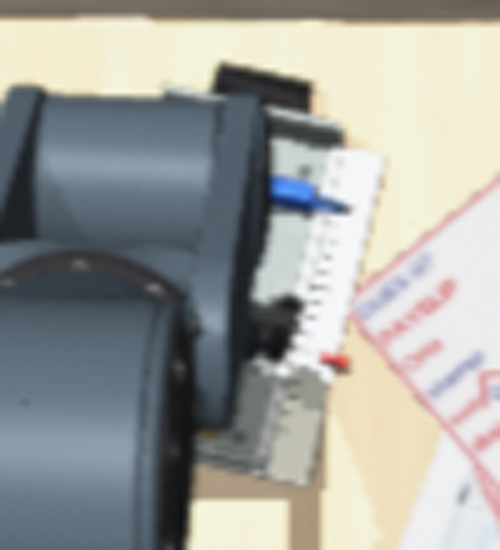

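View pics/s3.png

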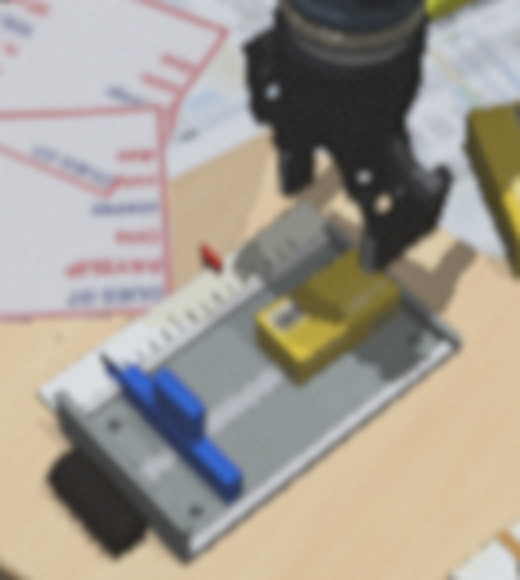

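The side view shows the jaws straddling the carton, near crop (330,270). Next I descend.

Request:
servo_tool([
  {"hand":0.3,"travel":[0,0.5,20],"yaw":0},
  {"hand":0.3,"travel":[0,0,20],"yaw":0},
  {"hand":0.3,"travel":[0,0,15],"yaw":0},
  {"hand":0.3,"travel":[0,0,10],"yaw":0},
  {"hand":0.3,"travel":[0,0,5],"yaw":0},
  {"hand":0.3,"travel":[0,0,0],"yaw":0},
])

```text
t: 2.7
tcp_pos: [0.5309, 0.0967, 0.0322]
tool_rot: [0.122, 0.993, -0.0, -0.0]
force: [-1.2, 0.3, 0.1]
finger_gap: 0.702
```

Run:
```python
from h import *
plan([.5313,.0955,.008],76)
S=manip.snapshot("side")
crop(S,280,165,410,310,4,"pics/s4.png")
```

```text
jaw now 76.04 tcp [0.5309 0.0967 0.0322] gap 0.702 F [-1.21  0.26  0.14] t 2.7 q6 -1.354164745817764
yaw,travel options [(np.float64(0.0), [-0.7, -1.0, 24.2]), (np.float64(-180.0), [0.7, 1.0, 24.2])]
```

View pics/s4.png

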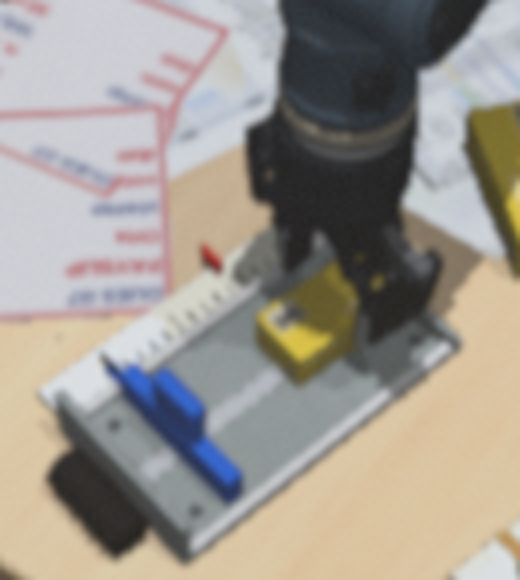

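The fingers are on either side of the carton. I go down the rest of the way and close.

Request:
servo_tool([
  {"hand":0.3,"travel":[0,-0.5,10],"yaw":0},
  {"hand":0.3,"travel":[0,0,8],"yaw":0},
  {"hand":0.3,"travel":[0,0,5],"yaw":0},
  {"hand":0.3,"travel":[0,0,0],"yaw":0},
  {"hand":0.7,"travel":[0,0,0],"yaw":0},
  {"hand":0.7,"travel":[0,0,0],"yaw":0},
  {"hand":0.7,"travel":[0,0,0],"yaw":0},
  {"hand":0.7,"travel":[0,0,0],"yaw":0},
  {"hand":0.7,"travel":[0,0,0],"yaw":0},
  {"hand":0.7,"travel":[0,0,0],"yaw":0},
  {"hand":0.7,"travel":[0,0,0],"yaw":0},
], newtons=30)

```text
t: 3.85
tcp_pos: [0.5312, 0.0955, 0.0094]
tool_rot: [0.122, 0.993, -0.0, -0.0]
force: [0.1, 0.3, -0.2]
finger_gap: 0.463
```

Request:
servo_tool([
  {"hand":0.7,"travel":[0,0,-5],"yaw":0},
  {"hand":0.7,"travel":[0,0,-10],"yaw":0},
  {"hand":0.7,"travel":[0,0,-15],"yaw":0},
  {"hand":0.7,"travel":[0,0,-15],"yaw":0},
  {"hand":0.7,"travel":[0,0,-15],"yaw":0},
  {"hand":0.7,"travel":[0,0,-10],"yaw":0},
  {"hand":0.7,"travel":[0,0,0],"yaw":0},
  {"hand":0.7,"travel":[0,0,0],"yaw":0},
])

```text
t: 4.65
tcp_pos: [0.5312, 0.0955, 0.0795]
tool_rot: [0.122, 0.993, 0.0, 0.0]
force: [-0.2, -0.3, -1.1]
finger_gap: 0.466
```

Run:
```python
from h import *
O,ex,ey=np.load("fr.npy")
plan(O+ex*.045+ey*.110+[0,0,.08],76)
S=manip.snapshot("side")
crop(S,280,165,410,310,4,"pics/s5.png")
```

```text
jaw now 75.97 tcp [0.5312 0.0955 0.0795] gap 0.466 F [-0.18 -0.27 -1.08] t 4.65 q6 -1.355145909911748
yaw,travel options [(np.float64(-0.0), [-94.3, 118.7, -0.4]), (np.float64(180.0), [94.3, -118.7, -0.5])]
```

View pics/s5.png

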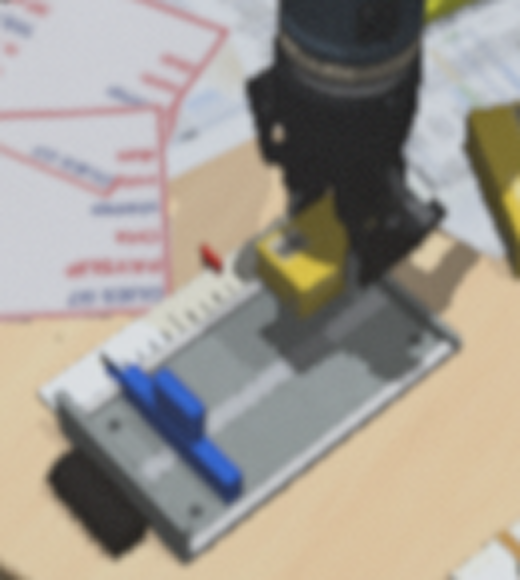

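The carton is lifted clear of the tray, at crop (305,255). I carry it to the bare desk left of the feeder.

Request:
servo_tool([
  {"hand":0.7,"travel":[0,12,0],"yaw":0},
  {"hand":0.7,"travel":[0,24,0],"yaw":0},
  {"hand":0.7,"travel":[-6,24,0],"yaw":0},
  {"hand":0.7,"travel":[-18,24,0],"yaw":0},
  {"hand":0.7,"travel":[-25,20,0],"yaw":0},
  {"hand":0.7,"travel":[-25,10,0],"yaw":0},
  {"hand":0.7,"travel":[-14,4.7,0],"yaw":0},
  {"hand":0.7,"travel":[-6,0,0],"yaw":0},
  {"hand":0.7,"travel":[0,0,10],"yaw":0},
  {"hand":0.7,"travel":[0,0,15],"yaw":0},
  {"hand":0.7,"travel":[0,0,15],"yaw":0},
  {"hand":0.7,"travel":[0,0,10],"yaw":0},
  {"hand":0.7,"travel":[0,0,5],"yaw":0},
  {"hand":0.7,"travel":[0,0,0],"yaw":0},
])

```text
t: 6.1
tcp_pos: [0.6502, 0.1877, 0.0229]
tool_rot: [0.122, 0.992, -0.0, -0.001]
force: [-0.4, -0.1, -1.2]
finger_gap: 0.461
```

Run:
```python
from h import *
O,ex,ey=np.load("fr.npy")
plan(O+ex*.045+ey*.110+[0,0,.0034],76)
S=manip.snapshot("side");T=manip.snapshot("top")
crop(S,290,195,430,340,4,"pics/s6.png");crop(T,200,100,320,220,4,"pics/t6.png")
```

```text
jaw now 75.96 tcp [0.6502 0.1877 0.0229] gap 0.461 F [-0.37 -0.09 -1.21] t 6.1 q6 -1.209488597495092
yaw,travel options [(np.float64(-0.0), [-1.2, 0.5, 19.5]), (np.float64(180.0), [1.1, -0.5, 19.5])]
```

View pics/s6.png

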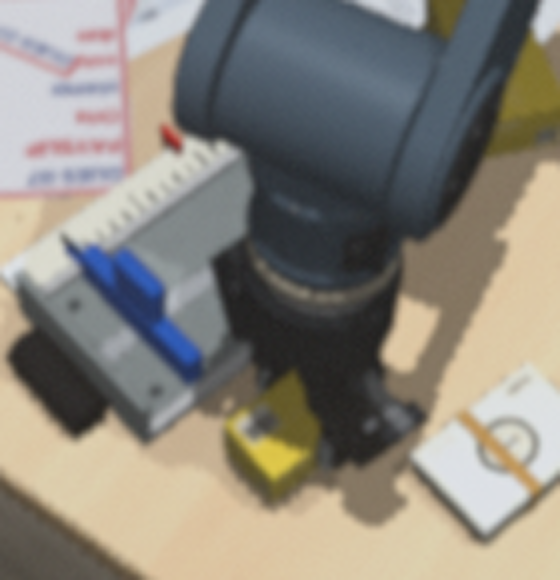

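View pics/t6.png

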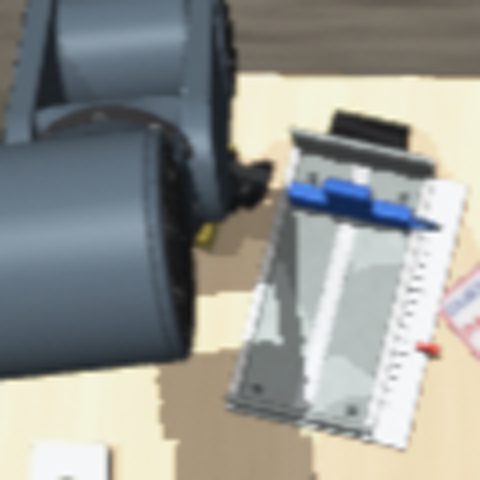

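The carton is over bare desk, between the feeder and pack b. I lower it gently.

Request:
servo_tool([
  {"hand":0.7,"travel":[0,0,7],"yaw":0},
  {"hand":0.7,"travel":[0,0,5],"yaw":0},
  {"hand":0.7,"travel":[0,0,3],"yaw":0},
  {"hand":0.7,"travel":[0,0,2],"yaw":0},
  {"hand":0.7,"travel":[0,0,1],"yaw":0},
  {"hand":0.7,"travel":[0,0,0.5],"yaw":0},
  {"hand":0.7,"travel":[0,0,0],"yaw":0},
])

```text
t: 6.9
tcp_pos: [0.6512, 0.1879, 0.0058]
tool_rot: [0.122, 0.993, 0.0, 0.0]
force: [0.9, -0.5, -1.8]
finger_gap: 0.463
```

Request:
servo_tool([
  {"hand":0.7,"travel":[0,0,0.8],"yaw":0},
  {"hand":0.7,"travel":[0,0,0.7],"yaw":0},
  {"hand":0.7,"travel":[0,0,0],"yaw":0},
  {"hand":0.7,"travel":[0,0,0],"yaw":0},
])

```text
t: 7.3
tcp_pos: [0.6512, 0.1878, 0.0043]
tool_rot: [0.122, 0.993, 0.0, -0.0]
force: [-1.4, 0.1, -1.1]
finger_gap: 0.461
```

Request:
servo_tool([
  {"hand":0.7,"travel":[0,0,0.6],"yaw":0},
  {"hand":0.7,"travel":[0,0,0.5],"yaw":0},
  {"hand":0.7,"travel":[0,0,0],"yaw":0},
  {"hand":0.7,"travel":[0,0,0],"yaw":0},
])

```text
t: 7.7
tcp_pos: [0.6512, 0.1879, 0.0034]
tool_rot: [0.122, 0.993, 0.0, 0.0]
force: [-0.2, 0.7, 0.1]
finger_gap: 0.462
```

The force reading has gone from -1.1 N to about 0, so the carton is on the desk. I release it.

Request:
servo_tool([
  {"hand":0.5,"travel":[0,0,0],"yaw":0},
  {"hand":0.4,"travel":[0,0,0],"yaw":0},
  {"hand":0.3,"travel":[0,0,0],"yaw":0},
  {"hand":0.3,"travel":[0,0,0],"yaw":0},
  {"hand":0.3,"travel":[0,0,0],"yaw":0},
  {"hand":0.3,"travel":[0,0,-5],"yaw":0},
  {"hand":0.3,"travel":[0,0,-15],"yaw":0},
  {"hand":0.3,"travel":[0,0,-30],"yaw":0},
  {"hand":0.3,"travel":[0,0,-40],"yaw":0},
  {"hand":0.3,"travel":[0,0,-40],"yaw":0},
  {"hand":0.3,"travel":[0,0,0],"yaw":0},
])

```text
t: 8.8
tcp_pos: [0.6561, 0.1886, 0.1417]
tool_rot: [0.122, 0.992, 0.002, 0.007]
force: [0.0, 0.3, -0.2]
finger_gap: 0.695
```

Run:
```python
from h import *
O,ex,ey=np.load("fr.npy")
plan(O+ex*.065+[0,0,.135],-12.56)
plan(O+ex*.065+[0,0,.135],-12.56+180)
S=manip.snapshot("side");T=manip.snapshot("top")
crop(S,290,195,430,340,4,"pics/s7.png")
print(manip.sense()["q"])
```

```text
jaw now 75.98 tcp [0.6561 0.1886 0.1417] gap 0.695 F [ 0.02  0.35 -0.16] t 8.8 q6 -1.2095367690197403
yaw,travel options [(np.float64(88.5), [-111.6, 15.6, 8.3]), (np.float64(-91.5), [111.8, -15.6, 5.0])]
jaw now 75.98 tcp [0.6561 0.1886 0.1417] gap 0.695 F [ 0.02  0.35 -0.16] t 8.8 q6 -1.2095367690197403
yaw,travel options [(np.float64(-91.5), [111.8, -15.6, 5.0]), (np.float64(88.5), [-111.6, 15.6, 8.3])]
[ 1.16366854e-01  7.04612441e-01  1.37186293e+00 -1.92315812e-05
  1.06086612e+00 -1.20952741e+00]
```

View pics/s7.png

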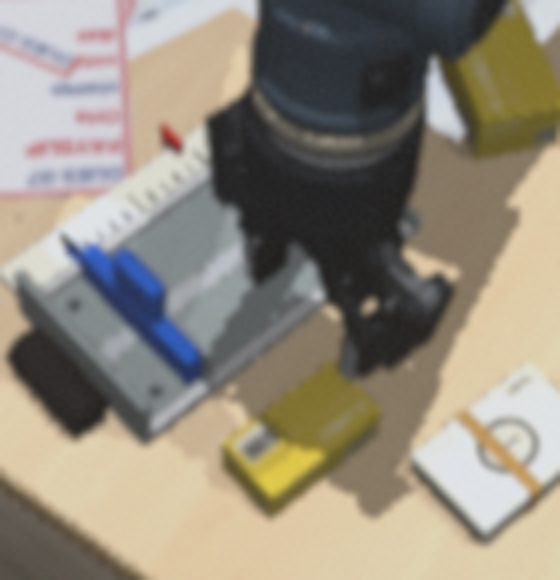

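The carton lies flat on the desk, let go, at crop (300,440). Next I turn the jaws to lie along the feeder's x.

Request:
servo_tool([
  {"hand":0.58,"travel":[0,0,0],"yaw":8},
  {"hand":0.58,"travel":[0,0,0],"yaw":8},
  {"hand":0.58,"travel":[0,0,0],"yaw":8},
  {"hand":0.58,"travel":[0,0,0],"yaw":8},
  {"hand":0.58,"travel":[0,0,0],"yaw":8},
  {"hand":0.58,"travel":[0,0,0],"yaw":8},
  {"hand":0.58,"travel":[0,0,0],"yaw":8},
  {"hand":0.58,"travel":[0,0,0],"yaw":8},
  {"hand":0.58,"travel":[0,0,0],"yaw":8},
  {"hand":0.58,"travel":[0,0,0],"yaw":8},
  {"hand":0.58,"travel":[0,0,0],"yaw":8.5},
  {"hand":0.58,"travel":[0,0,0],"yaw":0},
  {"hand":0.58,"travel":[0,0,0],"yaw":0},
])

```text
t: 10.2
tcp_pos: [0.6503, 0.1877, 0.132]
tool_rot: [0.779, 0.627, -0.001, -0.001]
force: [0.7, -0.3, -1.7]
finger_gap: 0.418
```

Run:
```python
from h import *
O,ex,ey=np.load("fr.npy")
plan(O+ex*.0645-ey*.001+[0,0,.105],-12.56)
```

```text
jaw now -12.36 tcp [0.6503 0.1877 0.132 ] gap 0.418 F [ 0.71 -0.31 -1.67] t 10.2 q6 0.3319830123103733
yaw,travel options [(np.float64(0.2), [-110.6, 20.7, 27.0]), (np.float64(-179.8), [110.6, -20.5, 26.9])]
```

Request:
servo_tool([
  {"hand":0.58,"travel":[-12,2,0],"yaw":0.2},
  {"hand":0.58,"travel":[-26,5,5],"yaw":0},
  {"hand":0.58,"travel":[-30,6,5],"yaw":0},
  {"hand":0.58,"travel":[-26,5,6],"yaw":0},
  {"hand":0.58,"travel":[-12,2,6],"yaw":0},
  {"hand":0.58,"travel":[-4.6,0.7,5],"yaw":0},
  {"hand":0.58,"travel":[0,0,0],"yaw":0},
  {"hand":0.58,"travel":[0,0,0],"yaw":0},
])

```text
t: 11.0
tcp_pos: [0.6469, 0.0763, 0.1061]
tool_rot: [0.781, 0.625, 0.0, -0.0]
force: [0.3, -0.5, -0.3]
finger_gap: 0.419
```

Run:
```python
from h import *
O,ex,ey=np.load("fr.npy")
plan(O+ex*.0645-ey*.001+[0,0,.034],-12.56)
S=manip.snapshot("side");T=manip.snapshot("top")
crop(S,270,195,400,330,5,"pics/s8.png");crop(T,230,110,330,220,4,"pics/t8.png")
```

```text
jaw now -12.68 tcp [0.6469 0.0763 0.1061] gap 0.419 F [ 0.28 -0.54 -0.28] t 11.0 q6 0.16699407903257946
yaw,travel options [(np.float64(-0.1), [-1.1, -0.4, 72.1]), (np.float64(179.9), [1.1, 0.4, 72.1])]
```

View pics/s8.png

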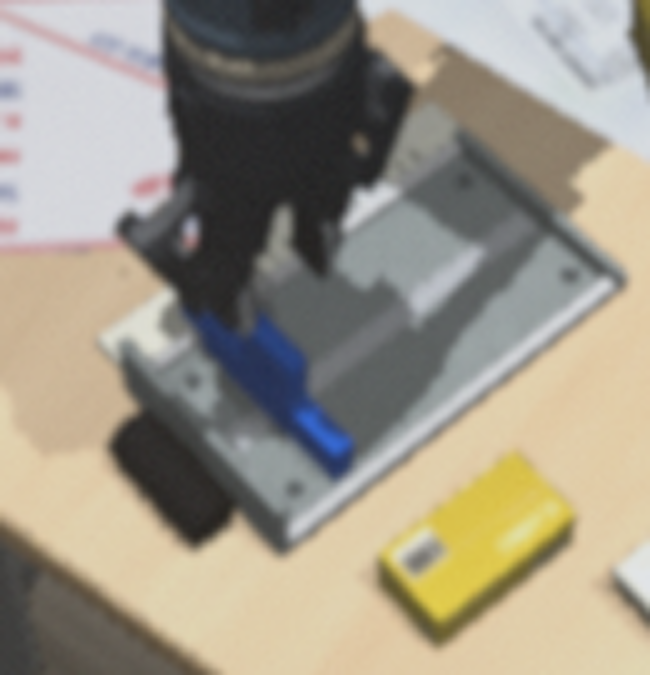

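View pics/t8.png

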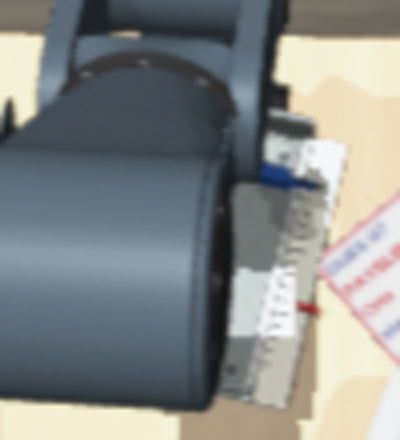

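The side crop shows the finger tips at (240,325) and (320,270), either side of the tab along the feeder's x. I descend in two stages.

Request:
servo_tool([
  {"hand":0.58,"travel":[-1,-0.3,12],"yaw":0},
  {"hand":0.58,"travel":[0,0,14],"yaw":0},
  {"hand":0.58,"travel":[0,0,8],"yaw":0},
  {"hand":0.58,"travel":[0,0,3],"yaw":0},
  {"hand":0.58,"travel":[0,0,0],"yaw":0},
])

```text
t: 11.6
tcp_pos: [0.6459, 0.0745, 0.068]
tool_rot: [0.781, 0.624, -0.001, -0.001]
force: [0.0, 0.5, -0.4]
finger_gap: 0.422
```

Run:
```python
from h import *
O,ex,ey=np.load("fr.npy")
plan(O+ex*.0645-ey*.001+[0,0,.034],-12.56)
S=manip.snapshot("side")
crop(S,290,215,370,305,7,"pics/s9.png")
```

```text
jaw now -12.73 tcp [0.6459 0.0745 0.068 ] gap 0.422 F [ 0.04  0.49 -0.41] t 11.6 q6 0.16553968826608467
yaw,travel options [(np.float64(-0.2), [0.8, 0.3, 34.0]), (np.float64(179.8), [-0.8, -0.2, 34.0])]
```

View pics/s9.png

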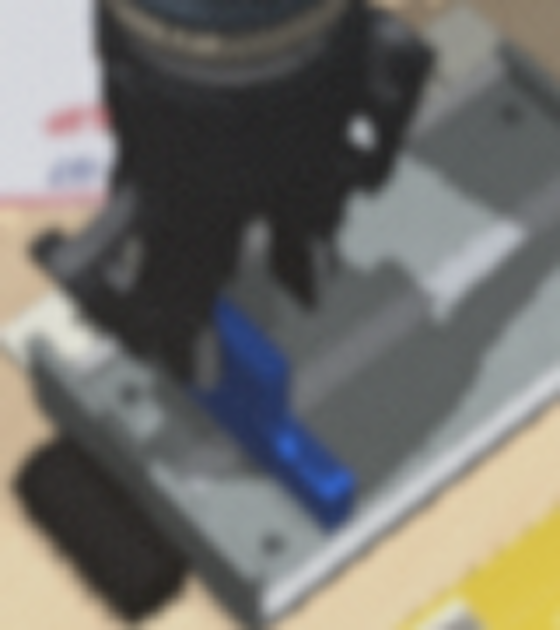

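The fingers straddle the tab, with the far one in the gap to the stop. I descend the rest of the way and close.

Request:
servo_tool([
  {"hand":0.58,"travel":[0.5,0,8],"yaw":0},
  {"hand":0.58,"travel":[0,0,10],"yaw":0},
  {"hand":0.58,"travel":[0,0,10],"yaw":0},
  {"hand":0.58,"travel":[0,0,6],"yaw":0},
  {"hand":0.58,"travel":[0,0,0],"yaw":0},
  {"hand":0.95,"travel":[0,0,0],"yaw":0},
  {"hand":0.95,"travel":[0,0,0],"yaw":0},
  {"hand":0.95,"travel":[0,0,0],"yaw":0},
  {"hand":0.95,"travel":[0,0,0],"yaw":0},
  {"hand":0.95,"travel":[0,0,0],"yaw":0},
  {"hand":0.95,"travel":[0,0,0],"yaw":0},
  {"hand":0.95,"travel":[0,0,0],"yaw":0},
], newtons=80)

```text
t: 12.85
tcp_pos: [0.6469, 0.075, 0.0356]
tool_rot: [0.781, 0.624, 0.0, 0.0]
force: [0.7, -0.3, 1.4]
finger_gap: 0.129
```

Run:
```python
from h import *
O,ex,ey=np.load("fr.npy")
plan(O-ex*.0285-ey*.001+[0,0,.034],-12.56)
p=manip.sense()["tcp_pos"]-O;print("TCP feeder",p@ex,p@ey)
```

```text
jaw now -12.71 tcp [0.6469 0.075  0.0356] gap 0.129 F [ 0.74 -0.29  1.44] t 12.85 q6 0.1661127823931446
yaw,travel options [(np.float64(-0.2), [0.2, -93.6, 1.5]), (np.float64(179.8), [-0.2, 93.6, 1.6])]
TCP feeder 0.06512247047106201 -0.0012168683222081199
```

The tab is gripped, with an opening of about 11–12 mm. I pull back most of the way, then measure.

Request:
servo_tool([
  {"hand":0.95,"travel":[0,-3,0],"yaw":0},
  {"hand":0.95,"travel":[0,-6,0],"yaw":0},
  {"hand":0.95,"travel":[0,-10,0],"yaw":0},
  {"hand":0.95,"travel":[0,-12,0],"yaw":0},
  {"hand":0.95,"travel":[0,-12,0],"yaw":0},
  {"hand":0.95,"travel":[0,-12,0],"yaw":0},
  {"hand":0.95,"travel":[0,-12,0],"yaw":0},
  {"hand":0.95,"travel":[0,-10,0],"yaw":0},
  {"hand":0.95,"travel":[0,-6,0],"yaw":0},
  {"hand":0.95,"travel":[0,-3,0],"yaw":0},
  {"hand":0.95,"travel":[0,0,0],"yaw":0},
  {"hand":0.95,"travel":[0,0,0],"yaw":0},
])

```text
t: 14.05
tcp_pos: [0.5675, 0.0924, 0.0356]
tool_rot: [0.781, 0.624, 0.003, 0.004]
force: [8.9, -3.5, -5.7]
finger_gap: 0.13
```

Run:
```python
from h import *
O,ex,ey=np.load("fr.npy")
plan(O-ex*.0285-ey*.001+[0,0,.0356],-12.56)
p=manip.sense()["tcp_pos"]-O;print("TCP feeder",p@ex,p@ey)
S=manip.snapshot("side");T=manip.snapshot("top")
crop(S,300,195,370,265,8,"pics/s10.png");crop(T,280,140,330,210,8,"pics/t10.png")
```

```text
jaw now -12.71 tcp [0.5675 0.0924 0.0356] gap 0.13 F [ 8.88 -3.46 -5.66] t 14.05 q6 0.19179941901004738
yaw,travel options [(np.float64(-0.2), [0.5, -12.3, -0.1]), (np.float64(179.8), [-0.5, 12.3, 0.1])]
TCP feeder -0.01616847910670409 -0.0014601514270171647
```

View pics/s10.png

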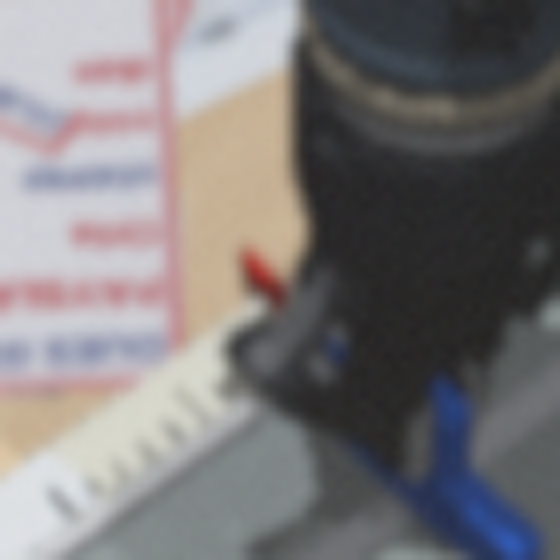

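View pics/t10.png

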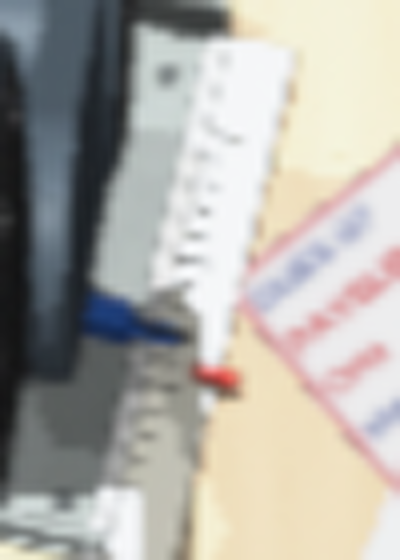

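```bash
cat > meas.py <<'E'
from h import *
O,ex,ey=np.load("fr.npy")
def F(p):p=p-O;return (np.array([p@ex,p@ey])*1000).round(1)
ims=[manip.snapshot("top") for _ in range(4)]
T=ims[0];I=np.mean([d["pixels"].astype(float) for d in ims],0)
# intensity along lines parallel to feeder x in the image at given feeder y,z
def prof(y,z,xs,fn):
    out=[]
    for x in xs:
        u,v=proj(T,O+ex*x/1000+ey*y/1000+[0,0,z])
        out.append(fn(cv2.getRectSubPix(I.astype(np.float32),(1,1),(u,v))[0,0]))
    return np.array(out)
xs=np.arange(-60,30,1.)
red=lambda p:p[2]-(p[0]+p[1])/2
dark=lambda p:255-p[2]   # red channel: blue/black dark
for y in(-84,-88,-92):
    r=prof(y,.022,xs,red);w=np.clip(r-r.max()*.3,0,None);i=r.argmax()
    m=abs(xs-xs[i])<10;print("mark y",y,"peak",xs[i],r.max().round(),"cen",((w*xs)[m].sum()/w[m].sum()).round(2))
for y in(-66,-69,-72,-75):
    r=prof(y,.018,xs,dark);m0=(xs>-45)&(xs<10);i=np.where(m0)[0][r[m0].argmax()]
    m=abs(xs-xs[i])<8;b=np.median(r[m0]);w=np.clip(r-b-.3*(r[i]-b),0,None)
    print("ptr y",y,"peak",xs[i],r[i].round(),b,"cen",((w*xs)[m].sum()/w[m].sum()).round(2))
s=manip.sense();p=s["tcp_pos"]-O;print("TCP",p@ex,p@ey,s["t"],s["force"])
E
python3 meas.py
```

```text
mark y -84 peak -28.0 104.0 cen -28.77
mark y -88 peak -29.0 120.0 cen -28.42
mark y -92 peak -29.0 104.0 cen -28.64
ptr y -66 peak -18.0 199.0 114.46753 cen -17.0
ptr y -69 peak -17.0 174.0 108.16004 cen -16.54
ptr y -72 peak -17.0 146.0 106.798454 cen -16.43
ptr y -75 peak -31.0 114.0 94.86819 cen -30.98
TCP -0.01606436379041077 -0.0014524265691914342 14.35 [ 9.62322526 -5.2042908  -5.04490768]
```

Request:
servo_tool([
  {"hand":0.95,"travel":[0,-3,0],"yaw":0},
  {"hand":0.95,"travel":[0,-4,0],"yaw":0},
  {"hand":0.95,"travel":[0,-3,0],"yaw":0},
  {"hand":0.95,"travel":[0,-1.5,0],"yaw":0},
  {"hand":0.95,"travel":[0,0,0],"yaw":0},
  {"hand":0.95,"travel":[0,0,0],"yaw":0},
  {"hand":0.95,"travel":[0,0,0],"yaw":0},
])

```text
t: 15.05
tcp_pos: [0.5568, 0.0947, 0.0356]
tool_rot: [0.781, 0.624, 0.003, 0.004]
force: [8.7, -5.2, -6.0]
finger_gap: 0.128
```

```bash
python3 meas.py
python3 - <<'E'
from h import *
S=manip.snapshot("side");T=manip.snapshot("top")
crop(S,290,195,430,310,5,"pics/s11.png");crop(T,280,160,330,210,10,"pics/t11.png")
E
```

```text
mark y -84 peak -28.0 105.0 cen -28.73
mark y -88 peak -29.0 120.0 cen -28.41
mark y -92 peak -29.0 104.0 cen -28.65
ptr y -66 peak -28.0 208.0 110.87284 cen -27.78
ptr y -69 peak -27.0 191.0 89.65675 cen -27.3
ptr y -72 peak -27.0 155.0 31.54477 cen -28.34
ptr y -75 peak -31.0 113.0 11.875389 cen -31.46
TCP -0.027074115960131685 -0.0014920849809258137 15.25 [ 9.61525817 -5.626159   -4.6299131 ]
```

View pics/s11.png

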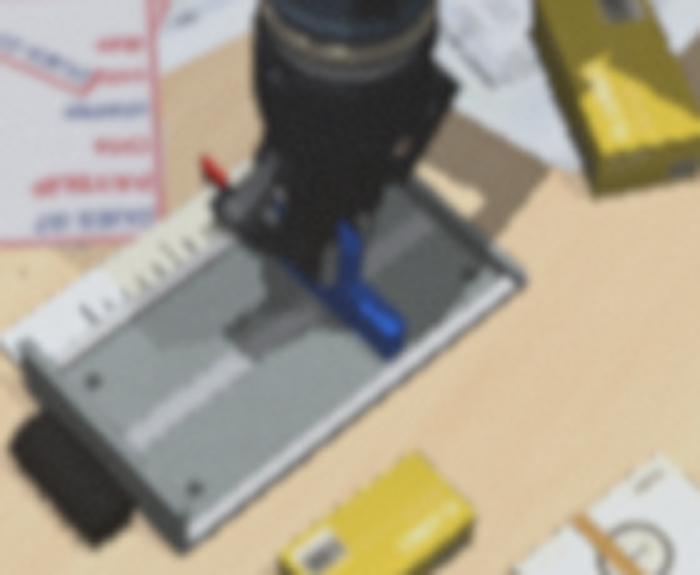

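View pics/t11.png

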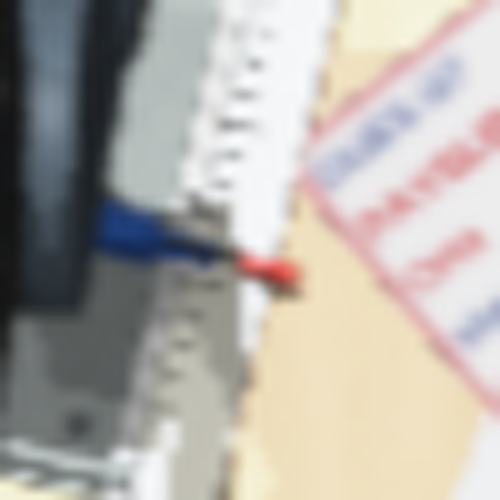

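Pointer and marker line up in the top crop, with the pointer at (210,247) running straight into the red marker at (268,268). I nudge by 0.5 mm and hold to check it stays put.

Request:
servo_tool([
  {"hand":0.95,"travel":[0,-0.5,0],"yaw":0},
  {"hand":0.95,"travel":[0,0,0],"yaw":0},
  {"hand":0.95,"travel":[0,0,0],"yaw":0},
  {"hand":0.95,"travel":[0,0,0],"yaw":0},
  {"hand":0.95,"travel":[0,0,0],"yaw":0},
  {"hand":0.95,"travel":[0,0,0],"yaw":0},
  {"hand":0.95,"travel":[0,0,0],"yaw":0},
  {"hand":0.95,"travel":[0,0,0],"yaw":0},
  {"hand":0.95,"travel":[0,0,0],"yaw":0},
  {"hand":0.95,"travel":[0,0,0],"yaw":0},
])

```text
t: 16.35
tcp_pos: [0.5565, 0.0948, 0.0356]
tool_rot: [0.781, 0.624, 0.004, 0.004]
force: [9.6, -6.3, -7.1]
finger_gap: 0.125
```

```bash
python3 meas.py
```

```text
mark y -84 peak -28.0 105.0 cen -28.73
mark y -88 peak -29.0 120.0 cen -28.42
mark y -92 peak -29.0 104.0 cen -28.66
ptr y -66 peak -28.0 207.0 110.57843 cen -28.33
ptr y -69 peak -27.0 186.0 89.94306 cen -28.14
ptr y -72 peak -27.0 153.0 31.74646 cen -28.52
ptr y -75 peak -31.0 114.0 11.994408 cen -31.49
TCP -0.02739990857576444 -0.0014771204291000814 16.55 [10.01922521 -5.6680305  -6.51080926]
```

Pointer at about -28 mm and marker at about -28.5 mm, steady, with a spring load of about 11 N. I hand it in.

```bash
python3 -c "
from station import manip
print(manip.sign_off())"
```

```text
the job is handed in; nothing more can be done
None
```

I took the small yellow carton out of the tray and set it down flat on the bare desk to the left of the feeder, then let go of it. I then gripped the follower's tab and pulled it back about 92 mm to the red marker. I handed the job in at about 16.6 s while still holding it there.

- **Pointer and marker:** the top view puts the pointer at feeder x of about −28 mm and the marker at about −28.5 mm, inside the 6 mm limit. The gripper body hid the pointer in the side view, so this rests on the top camera alone. The two cameras also disagreed by about 5 mm in feeder y, and by 1–2 mm in x at the marker.
- **Hold:** the last reading was steady, with about 11 N of sideways load on the wrist, in line with the spring. The grip was set to 80 N.
- **Marker:** its measured position did not change between checks while I pulled and held the follower.
- **Carton:** the last side view, taken just before a final 0.5 mm nudge of the follower, shows it on the desk, clear of the feeder and the arm.
- **Other things on the desk:** I noticed no contact with them, but I did not measure their positions again at the end.

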